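Let one red dip out of the dip-cup dispenser

ROBOT

A 6-joint arm with a two-finger parallel gripper is mounted at the origin on a cart in front of the work surface, level with it; the furniture and walls round the work are solid. World frame = base frame: x ahead of the robot, y to its left, z up, the work surface at z = 0. Lengths are in m, angles in degrees, forces in N, time in s.
With the tool pointing down it reaches from about 0.3 to 1 m from the base axis. Payload 5.1 kg.
Tool frame: the origin (TCP) lies at the very end of the fingers, on their centre line; the grasp point (between the pads) lies 19 mm behind it; y points along the fingers, z is the direction in which the jaws open and shut, and the axes are right-handed (so a half turn about y gives the same grasp; the last joint's range is limited). The gripper opens to 95 mm and grips with 3 to 60 N. Pads are 20 mm wide; open, the fingers measure 119 mm over their backs; the gripper's body (75 mm by 180 mm) begins 59 mm behind the grasp point.
Start: joints at [68.835, 7.093, 94.555, -0, 78.352, -4.733], TCP at [0.184, 0.623, 0.215] pointing down, gripper open.
Joint ranges: [-149.61, 149.61], [-58.7, 133.49], [1.44, 155.28], [-77.14, 257.14], [18.33, 153.61], [-166.67, 166.67]. Speed limits (degrees/s): [147.25, 147.25, 180, 180, 180, 180].

INTERFACE

Orientations are given as [roll, pitch, yaw] about the fixed x, y, z axes, in that order (R = Rz(yaw) Ry(pitch) Rx(roll)).
In Python, from station import ctrl gives the robot as it stands. The module is installed in compiled form; this text tells all that it offers.
- The arm moves only by the tool apply_moves, never from a script. Its argument "plan" is text: rows parted by semicolons, each of 7 numbers parted by spaces: the opening, from 0 (shut) to 1 (fully open), then the shift along the tool's x, y, z in cm, then the turn, a rotation vector about the tool's x, y, z in rad. In form: hand x y z wx wy wz; .... A call has 1 to 20 rows; each row shifts and turns the commanded pose from where the row before left it, along the tool's axes as they then stand; what a row does not reach is not made up. A row lasts 1/12 s, in which the tool goes at most 41.7 mm and 7.16 degrees, less where a joint would pass 70% of its speed; a pose out of reach is approached as far as the arm can. A call is refused whole if a number of a shift passes 4.17 or a number of a turn 0.125, either way. A call with a gripper value outside its range is refused whole. The fingers move at their own pace and stop on an object; "force" is the grip in N (left out, the last holds). Time passes only in rows, so rows that do not move let the fingers close. It gives the time, the measured TCP pose, the force and the opening at its end, in the units of the state.
- ctrl.observe(): the state, without advancing time (a new reading comes with each control period).
- ctrl.get_image(name): name is "scene" or "top" or "wrist"; returns a dict with "pixels" (480x640x3 uint8, red, green, blue), "camera_matrix" (3x3 intrinsics, pixels), "R" (3x3) and "t" (3): a world point X has camera coordinates R X + t. Camera axes: x right, y down, z forward; pixel columns grow to the right and rows downward; lengths in m; the calibration is good to about 2 mm. A picture is of the moment at which its call begins. There is no depth.
- ctrl.job_done(): hands the job in, once; it reports no verdict.
The state is a dict: "t": time; "joint_positions": joint angles; "qvel": joint speeds; "joint_efforts": joint torques, N m; "tool_pos": TCP position; "tcp_rot": TCP orientation; "contact_force": force on the tool from outside, world axes, zero at the start; "torque": the same for the moment, N m; "finger_gap": finger opening in m.
Only numpy, scipy, OpenCV 4.12 (cv2) and the standard library are available. Lean on these libraries where they do the work, as an engineer would, in place of code of your own. Each camera call takes 0.05 s, during which the arm holds its last target.

TASK

An order needs one red dip: at the two-lane dip dispenser, press down with the fingertips the orange paddle of the lane that holds the red dip cup, keep it fully down until the cup has slid under the lifted gate and come to rest against the front lip, then let the paddle come up again so that the gate closes behind it. Do not touch or lift either cup by hand, do not work the other lane's paddle, and leave the things standing around where they are.

Things in the scene. Friction and masses are not known exactly. Their poses are not given: they have to be found in the camera images.
- dispenser: Fixed steel dispenser, 305 (x) x 186 (y) mm; origin: centre of its underside, x to its rear, y to its left, z up. Two chutes, centres at y = +45 (left) and -45 mm (right), 84 mm wide; slippery floors fall to the front (-x) by 0.30 rad. Axle at x -22, z 138 mm (brackets up to 157) carries a lever over each lane: orange paddle at the rear, 30 mm wide gate at the front. 22 mm front lip stops the cup.
- left_lever (a joint): rocking lever of the left lane (y = +45 mm), rad: 0 at rest with the gate closed (a spring returns it there), growing as the paddle is pressed, to 0.5 at the stop. The gate clears the cup from about 0.36. Takes about 4 N on the paddle to start and 6 N at the stop.
- right_lever (a joint): the same for the right lane (y = -45 mm)
- left_paddle (a point): centre of the top face of the left lane's orange paddle, 40 x 40 mm, 6 mm thick, on the lever 90 mm behind the axle; 176 mm above the worktop at rest, sloping up to the rear by 0.30 rad; fully pressed it is 44 mm lower, 8 mm further to the rear, sloping down to the rear by 0.20 rad. The two paddles are 50 mm apart (gap).
- right_paddle (a point): the same for the right lane's paddle
- left_lane_end (a point): point on the floor of the left lane where the centre of the underside of a cup lies when it rests against the front lip (it may stop up to 15 mm to either side)
- right_lane_end (a point): the same for the right lane
- dip_red: red dip cup with red sides and a round red sticker on its pale lid, 69 mm across, 34 mm high, about 60 g; origin at the centre of its underside, z its own upward axis (leaning with the chute). Stands in either lane behind the closed gate, origin at about x = -21 mm of the dispenser; let out, it slides by itself in about a second to about x = -112 mm.
- dip_white: white dip cup with plain pale lid, same size, behind the closed gate of the other lane; it stays there
- sanitiser: pump bottle, 69x62x167 mm, loose, on the worktop right of the dispenser; origin at the centre of its underside
- shaker_chili: glass shaker with steel cap, pinkish filling, 73x72x119 mm, loose, on the worktop left of the dispenser; origin at the centre of its underside
- call_bell: round counter bell, 82 mm across, 67 mm high, loose, on the right; origin at the centre of its underside
Things that resemble listed ones, but are neither listed nor needed, are in the scene too. What is shaped like the dip_red but yellow is not meant.

How it is judged:
By the outcome, as a careful person would: the job done as asked, in the order asked, and still so for the second after the job is handed in, with the robot touching nothing.
It also fails if it takes over 32 s, if anything falls off the work surface, if the arm or the gripper's body presses on something with over 40 N, if the wrist force passes 120 N, or if a joint passes its speed limit or range.

## Working session

There is one attempt and no reset: what is moved stays moved. The work goes in short steps, Python scripts to look and compute and a tool call to move; the robot and the scene stay as the last step left them, time stands still between calls to the robot, and variables do not carry over. Pictures are saved under pics/ and viewed, and the job is handed in when it is done.

Besides the shell and the picture viewer there is one more tool, called after ">>>" by a JSON object that holds its "api" and its "payload", one argument or row to a line. apply_moves: Moves the arm, as the interface text tells. Its arguments: {"type":"object","properties":{"plan":{"type":"string"},"force":{"type":"number"}},"required":["plan"]}

```bash
mkdir -p pics; python3 - <<'E'
from station import ctrl
import cv2
for n in ("scene","top"):
    d=ctrl.get_image(n); cv2.imwrite(f"pics/{n}0.png",d["pixels"][:,:,::-1]); print(n,d["camera_matrix"].tolist(),d["R"].tolist(),d["t"].tolist())
print(ctrl.observe())
E
```

```text
scene [[498.88832907923216, 0.0, 322.17721012797574], [0.0, 498.88832907923216, 238.2635749409212], [0.0, 0.0, 1.0]] [[0.5391706595684315, -0.8421309074271385, -0.010513544430259862], [-0.3656390500494423, -0.22281670342832222, -0.9036928691498437], [0.7586851026212944, 0.49108884270494213, -0.42805217395924583]] [-0.32662518321665773, 0.2874032850544022, 0.8562169766844636]
top [[606.8254947537258, 0.0, 313.4983081584827], [0.0, 606.8254947537258, 252.2807022210247], [0.0, 0.0, 1.0]] [[-0.2926639497354422, -0.9561659912795613, 0.009716462608618939], [-0.8872187909922465, 0.2677426332796143, -0.3757082634634943], [0.35663795288150013, -0.11857689254181059, -0.9266870513391352]] [0.09317130923496393, 0.5254333771478585, 1.4799359475485283]
{'t': 0.1, 'joint_positions': array([ 6.88349216e+01,  7.12926234e+00,  9.46238967e+01, -2.45709604e-03,
        7.83520961e+01, -4.73369359e+00]), 'qvel': array([-0.01128766, -0.22027877, -0.07808943, -0.05946623,  0.07108106,
       -0.02978226]), 'joint_efforts': array([-6.51448554e-04, -4.18885517e+01, -3.61094534e+01,  7.77423894e-02,
        4.62038093e-02, -7.29823864e-05]), 'tool_pos': array([0.18370957, 0.62290845, 0.21353994]), 'tcp_rot': array([-9.01050947e+01,  6.28875672e-03, -1.64308923e+01]), 'contact_force': array([ 0.79818412, -0.08778099, -0.27760343]), 'torque': array([ 0.04535027,  0.02133602, -0.03880079]), 'finger_gap': 0.09492446871701132}
```

View pics/scene0.png

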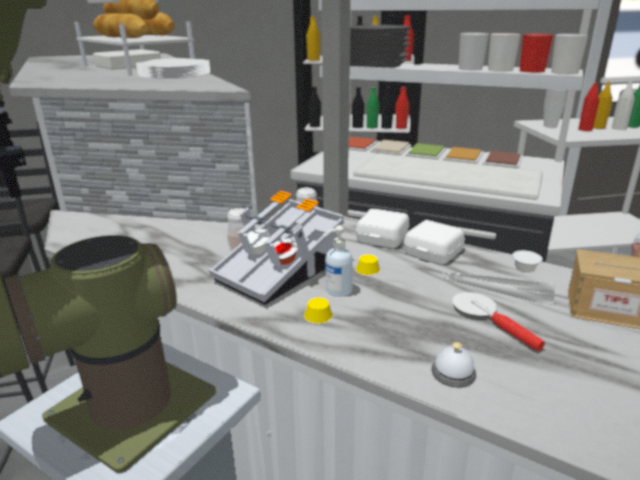

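View pics/top0.png

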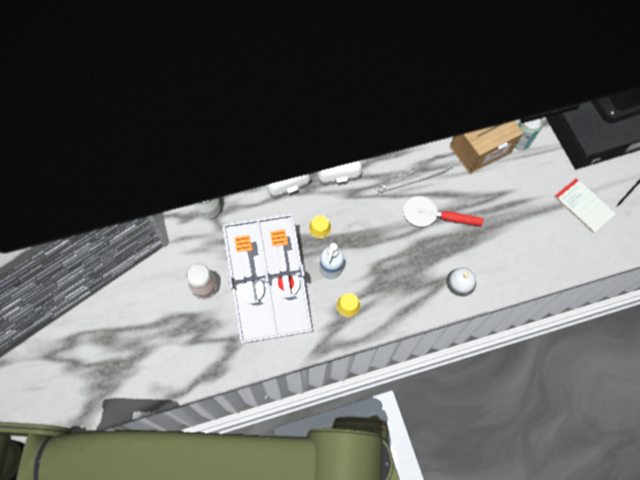

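```bash
cat > h.py <<'E'
from station import ctrl
import cv2, numpy as np
def grab(n):
    d=ctrl.get_image(n); return d["pixels"],np.array(d["camera_matrix"]),np.array(d["R"]),np.array(d["t"])
def ray(uv,z,K,R,t):
    d=R.T@np.linalg.solve(K,[uv[0],uv[1],1]); c=-R.T@t; return c+d*(z-c[2])/d[2]
def proj(X,K,R,t):
    p=K@(R@np.array(X)+t); return p[:2]/p[2]
E
python3 - <<'E'
from h import *
for n,(x0,y0,x1,y1) in (("scene",(190,160,400,320)),("top",(180,170,380,350))):
    im,K,R,t=grab(n)
    print(n,"cam",-R.T@t)
    hsv=cv2.cvtColor(im,cv2.COLOR_RGB2HSV)
    m=cv2.inRange(hsv,(6,200,180),(17,255,255)); 
    nn,l,s,c=cv2.connectedComponentsWithStats(m)
    for i in range(1,nn):
        if s[i,4]>30 and x0<c[i,0]<x1 and y0<c[i,1]<y1: print(c[i],s[i],ray(c[i],.176,K,R,t))
    cv2.imwrite(f"pics/{n}z.png",cv2.resize(im[y0:y1,x0:x1,::-1],None,fx=3.3,fy=3.3,interpolation=cv2.INTER_CUBIC))
    if n=="top":
        for uv in ((223,224),(297,214),(312,330),(241,342)): print(uv,ray(uv,0.03,K,R,t))
E
```

```text
scene cam [-0.36840649 -0.63150151  0.62279585]
top cam [-0.03435908  0.12389253  1.56794185]
(223, 224) [0.71150641 0.1433856  0.03      ]
(297, 214) [ 0.68172448 -0.06250088  0.03      ]
(312, 330) [ 0.35016165 -0.00535631  0.03      ]
(241, 342) [0.37292552 0.17901003 0.03      ]
```

```bash
sleep 4
```

```text
(no output)
```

View pics/scenez.png

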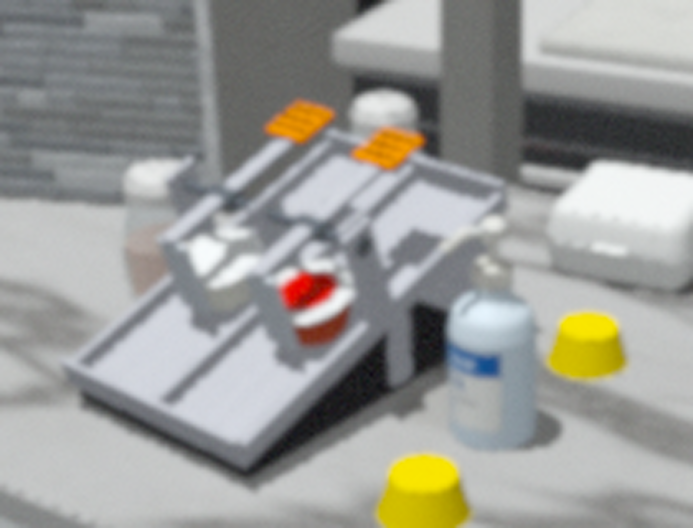

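View pics/topz.png

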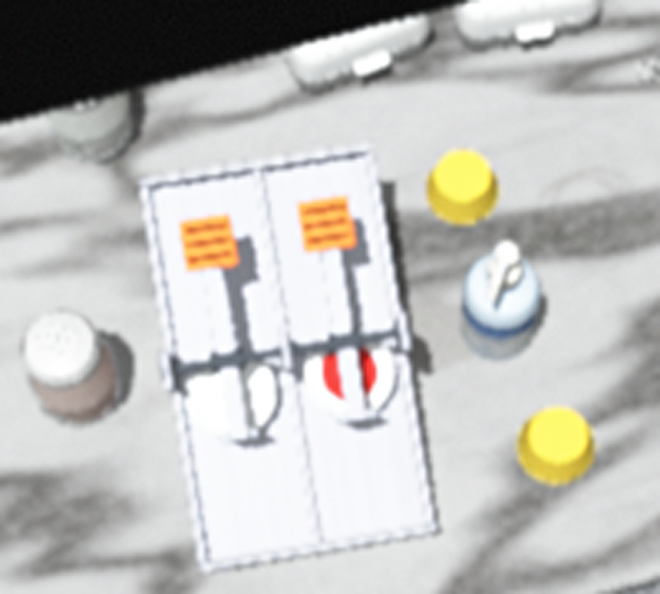

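```bash
python3 - <<'E'
from h import *
for n,(x0,y0,x1,y1) in (("scene",(260,180,325,215)),("top",(230,225,292,255))):
    im,K,R,t=grab(n); a=im.astype(int)
    m=((a[:,:,0]>180)&(a[:,:,2]<90)&(a[:,:,1]>50)&(a[:,:,1]<190)).astype('u1')
    k=np.zeros_like(m);k[y0:y1,x0:x1]=m[y0:y1,x0:x1]
    k=cv2.morphologyEx(k,cv2.MORPH_CLOSE,np.ones((5,5)))
    nn,l,s,c=cv2.connectedComponentsWithStats(k)
    for i in range(1,nn):
        if s[i,4]>20: print(n,c[i],s[i],ray(c[i],.176,K,R,t))
E
```

```text
scene [280.46575342 196.32191781] [271 191  20  12 146] [0.57854901 0.10666771 0.176     ]
scene [307.44827586 204.48965517] [297 199  21  12 145] [0.56710674 0.01576632 0.176     ]
top [278.45   237.3875] [272 231  15  14 160] [0.56503166 0.01787316 0.176     ]
top [243.10650888 243.34911243] [236 237  15  13 169] [0.57483611 0.10638187 0.176     ]
```

```bash
python3 - <<'E'
from h import *
im,K,R,t=grab("top")
for uv in ((0,250),(160,245),(100,220),(0,350),(350,160),(640,100)):
    print(uv,ray(uv,0,K,R,t),ray(uv,.3,K,R,t),ray(uv,.65,K,R,t)[:2])
im,K,R,t=grab("scene")
for uv in ((345,215),(50,215),(250,215),(15,80),(240,95)): print('s',uv,ray(uv,0,K,R,t),ray(uv,.3,K,R,t))
im,K,R,t=grab("wrist"); cv2.imwrite("pics/wrist0.png",im[:,:,::-1]); print(-R.T@t,R)
E
```

```text
(0, 250) [0.8271772  0.75490125 0.        ] [0.66233634 0.63416806 0.3       ] [0.470022   0.49331268]
(160, 245) [0.713992   0.32750948 0.        ] [0.57080727 0.28855071 0.3       ] [0.40375842 0.24309881]
(100, 220) [0.83875262 0.47462853 0.        ] [0.67169699 0.40752094 0.3       ] [0.47679876 0.32922875]
(0, 350) [0.5423738  0.78525011 0.        ] [0.43202541 0.65871017 0.3       ] [0.30328561 0.51108023]
(350, 160) [ 0.82083048 -0.2673098   0.        ] [ 0.65720396 -0.19245964  0.3       ] [ 0.46630635 -0.10513446]
(640, 100) [ 0.76520576 -1.2034176   0.        ] [ 0.61222212 -0.94945854  0.3       ] [ 0.4337412  -0.65317297]
s (345, 215) [0.92169456 0.1146961  0.        ] [ 0.30025446 -0.24474638  0.3       ]
s (50, 215) [0.42050834 0.94265159 0.        ] [0.04048903 0.18438396 0.3       ]
s (250, 215) [0.76206532 0.37840228 0.        ] [ 0.21751843 -0.10806714  0.3       ]
s (15, 80) [2.13711487 4.35598556 0.        ] [0.93020829 1.95351913 0.3       ]
s (240, 95) [2.52461128 1.95879656 0.        ] [1.13104816 0.71105314 0.3       ]
[0.11575116 0.64410941 0.38624718] [[ 2.82660742e-01  9.59219868e-01  3.86435963e-04]
 [ 9.27384770e-01 -2.73382531e-01  2.55381049e-01]
 [ 2.45072221e-01 -7.18278220e-02 -9.66840406e-01]]
```

```bash
sleep 3
```

```text
(no output)
```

View pics/wrist0.png

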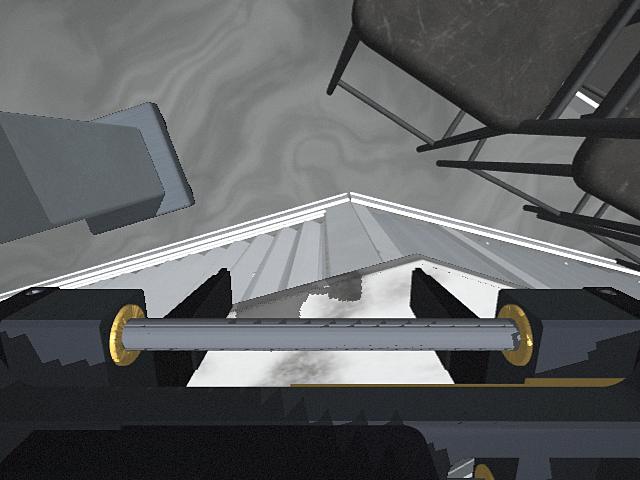

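>>> {"api": "apply_moves", "payload": {
  "plan": "0 1.2 -0.5 -1.2 0 0 0;0 2.3 -0.5 -2.4 0 0 0;0 2.3 -0.5 -2.4 0 0 0;0 2.3 -0.5 -2.4 0 0 0;0 2.3 -0.5 -2.4 0 0 0;0 2.3 -0.5 -2.4 0 0 0;0 2.3 -0.5 -2.4 0 0 0;0 2.3 -0.5 -2.4 0 0 0;0 2.3 -0.5 -2.4 0 0 0;0 2.3 -0.5 -2.4 0 0 0;0 2.3 0 -2.4 0 0 0;0 2.3 0 -2.4 0 0 0;0 2.3 0 -2.4 0 0 0;0 2.3 0 -2.4 0 0 0;0 1.2 0 -1.2 0 0 0;0 0 0 0 0 -0.085 0;0 0 0 0 0 -0.085 0;0 0 0 0 0 0 0",
  "force": 20
}}

```text
t: 1.95
tool_pos: [0.3989, 0.2093, 0.2649]
tcp_rot: [-90.0, -0.0, -6.7]
contact_force: [0.7, -0.4, 0.7]
finger_gap: 0.0004
```

>>> {"api": "apply_moves", "payload": {
  "plan": "0 1.2 0 -1.1 0 0 0;0 2.4 0 -2.1 0 0 0;0 2.4 0 -2.1 0 0 0;0 2.4 0 -2.2 0 0 0;0 2.4 0 -2.2 0 0 0;0 2.4 0 -2.2 0 0 0;0 2.4 0 -2.2 0 0 0;0 2.2 0 -2.1 0 0 0;0 1.2 0 -1 0 0 0;0 0 2 0 0 0 0;0 0 2 0 0 0 0;0 0 1 0 0 0 0;0 0 0 0 0 0 0;0 0 0 0 0 0 0"
}}

```text
t: 3.12
tool_pos: [0.5669, 0.0174, 0.2143]
tcp_rot: [-90.0, 0.1, -6.7]
contact_force: [0.0, -0.5, 0.3]
finger_gap: 0.0004
```

```bash
python3 - <<'E'
from h import *
o=ctrl.observe(); p=o["tool_pos"]; print(o)
for n,(x0,y0,x1,y1) in (("scene",(190,130,400,320)),("top",(180,170,380,350))):
    im,K,R,t=grab(n)
    print(proj(p,K,R,t), ((proj(p,K,R,t)-[x0,y0])*3))
    cv2.imwrite(f"pics/{n}1.png",cv2.resize(im[y0:y1,x0:x1,::-1],None,fx=3,fy=3,interpolation=cv2.INTER_CUBIC))
im,K,R,t=grab("wrist"); cv2.imwrite("pics/wrist1.png",im[:,:,::-1])
E
```

```text
{'t': 3.1167, 'joint_positions': array([-3.66566942e+00, -3.31041583e+00,  1.05251324e+02,  8.63171287e-03,
        7.81286802e+01, -8.69867328e+01]), 'qvel': array([ 0.01877098, -1.01490248, -1.91228351, -0.05977878, -0.17678027,
       -0.25798883]), 'joint_efforts': array([-1.23085342e-01, -3.20901310e+01, -3.47654128e+01, -3.31697054e-02,
        9.28749796e-02,  7.07478728e-03]), 'tool_pos': array([0.56685641, 0.01743714, 0.2143447 ]), 'tcp_rot': array([-8.99952248e+01,  6.99361262e-02, -6.68071454e+00]), 'contact_force': array([ 0.03214338, -0.5012788 ,  0.32755779]), 'torque': array([-0.05302359, -0.01709053,  0.00941973]), 'finger_gap': 0.00038455511825472466}
[306.44844806 189.56106552] [349.34534418 178.68319657]
[277.73057117 230.42504146] [293.1917135  181.27512439]
```

View pics/scene1.png

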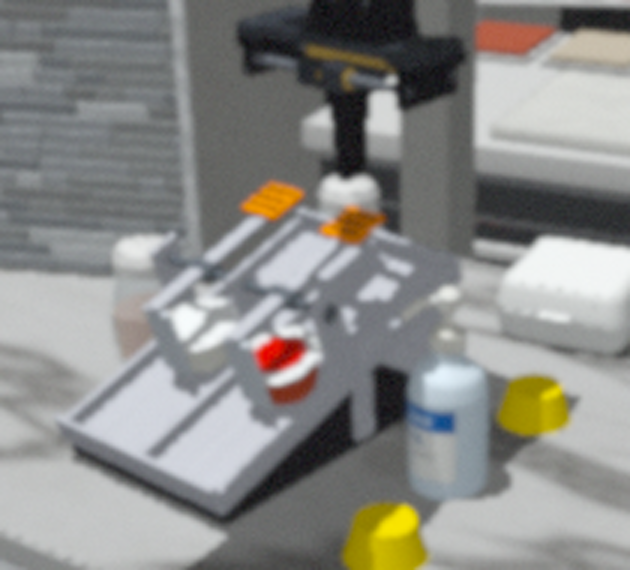

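View pics/wrist1.png

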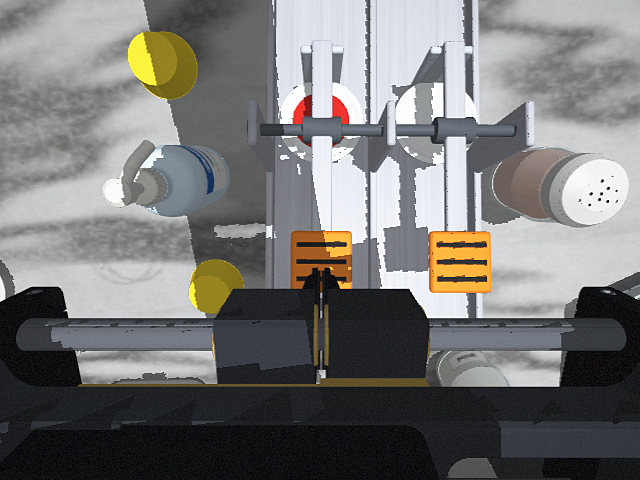

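The fingertips sit centred over the right paddle: in the wrist view the tip is at about (322,270), the paddle at (321,260), and the red cup at (320,115) is in the same lane. Pressing now.

>>> {"api": "apply_moves", "payload": {
  "plan": "0 0 1.5 0 0 0 0;0 0 1.5 0 0 0 0;0 0.1 1 0 0 0 0;0 0.1 1 0 0 0 0;0 0.2 1 0 0 0 0;0 0.1 0.8 0 0 0 0;0 0.1 0.6 0 0 0 0;0 0 0 0 0 0 0"
}}

```text
t: 3.93
tool_pos: [0.5743, 0.0161, 0.1404]
tcp_rot: [-90.0, -0.1, -6.7]
contact_force: [4.2, -0.1, 4.9]
finger_gap: 0.0004
```

>>> {"api": "apply_moves", "payload": {
  "plan": "0 0 0.4 0 0 0 0;0 0 0.3 0 0 0 0;0 0 0.2 0 0 0 0;0 0 0 0 0 0 0"
}}

```text
t: 4.27
tool_pos: [0.5744, 0.0161, 0.1338]
tcp_rot: [-90.0, -0.1, -6.7]
contact_force: [1.2, 0.7, 9.2]
finger_gap: 0.0004
```

>>> {"api": "apply_moves", "payload": {
  "plan": "0 0 0.2 0 0 0 0;0 0 0 0 0 0 0;0 0 0 0 0 0 0;0 0 0 0 0 0 0"
}}

```text
t: 4.6
tool_pos: [0.5745, 0.0161, 0.1334]
tcp_rot: [-90.0, -0.1, -6.7]
contact_force: [-1.9, 0.7, 14.6]
finger_gap: 0.0003
```

```bash
python3 - <<'E'
from h import *
im,K,R,t=grab("wrist"); cv2.imwrite("pics/wrist2.png",im[:,:,::-1])
print(ctrl.observe()["contact_force"])
im,K,R,t=grab("scene"); cv2.imwrite("pics/scene2.png",cv2.resize(im[130:320,190:400,::-1],None,fx=3,fy=3,interpolation=cv2.INTER_CUBIC))
E
```

```text
[-2.16221476  0.46159003 14.86678545]
```

Only 0.4 mm of travel for 2 mm commanded, and the force rose from 9 to 15 N, so the lever is at its stop.

>>> {"api": "apply_moves", "payload": {
  "plan": "0 0 0 0 0 0 0;0 0 0 0 0 0 0;0 0 0 0 0 0 0;0 0 0 0 0 0 0;0 0 0 0 0 0 0;0 0 0 0 0 0 0;0 0 0 0 0 0 0;0 0 0 0 0 0 0;0 0 0 0 0 0 0;0 0 0 0 0 0 0;0 0 0 0 0 0 0;0 0 0 0 0 0 0;0 0 0 0 0 0 0;0 0 0 0 0 0 0;0 0 0 0 0 0 0;0 0 0 0 0 0 0;0 0 0 0 0 0 0;0 0 0 0 0 0 0"
}}

```text
t: 6.2
tool_pos: [0.5745, 0.0161, 0.1334]
tcp_rot: [-90.0, -0.1, -6.7]
contact_force: [-2.4, 0.7, 15.2]
finger_gap: 0.0004
```

```bash
python3 - <<'E'
from h import *
im,K,R,t=grab("wrist"); cv2.imwrite("pics/wrist3.png",im[:,:,::-1])
im,K,R,t=grab("scene"); cv2.imwrite("pics/scene3.png",cv2.resize(im[130:320,190:400,::-1],None,fx=3,fy=3,interpolation=cv2.INTER_CUBIC))
print(ctrl.observe()["contact_force"])
E
```

```text
[-2.18616273  0.62845618 15.40311287]
```

View pics/scene3.png

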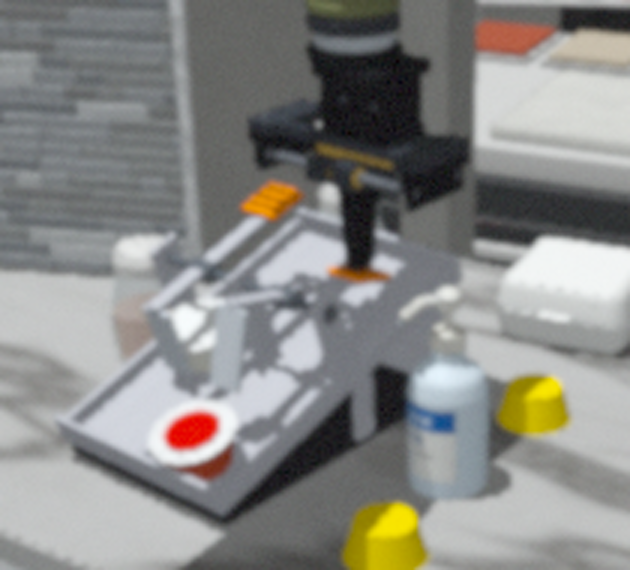

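View pics/wrist3.png

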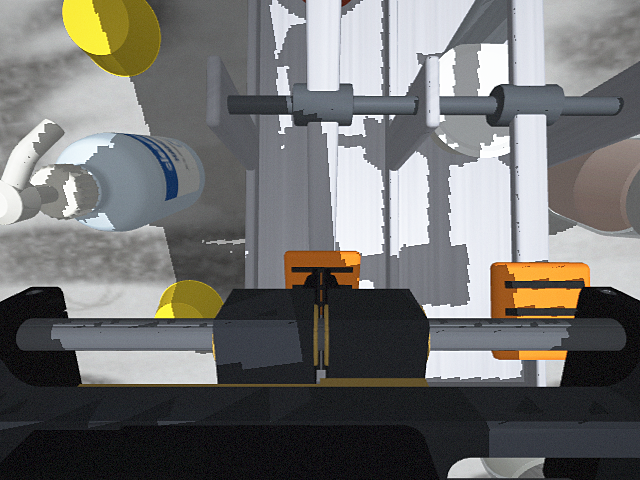

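The scene view shows the red cup down at the front lip, at crop (195,435), with the gate up. I'll check that it's at rest before releasing.

>>> {"api": "apply_moves", "payload": {
  "plan": "0 0 0 0 0 0 0;0 0 0 0 0 0 0;0 0 0 0 0 0 0;0 0 0 0 0 0 0;0 0 0 0 0 0 0;0 0 0 0 0 0 0"
}}

```text
t: 6.8
tool_pos: [0.5745, 0.0161, 0.1334]
tcp_rot: [-90.0, -0.1, -6.7]
contact_force: [-2.2, -0.1, 15.6]
finger_gap: 0.0005
```

```bash
cat > cup.py <<'E'
from h import *
import sys
a=np.radians(-6.7); ax=np.array([np.cos(a),np.sin(a)]); ay=np.array([-ax[1],ax[0]])
O=np.array([.566,.017])-ax*(-22+90)/1000*1.0+ay*.045  # right paddle x = -22+90=68mm, y=-45
print("O",O)
im,K,R,t=grab("scene"); a=im.astype(int)
m=((a[:,:,0]>170)&(a[:,:,1]<70)&(a[:,:,2]<70)); m[:200]=0;m[:,:220]=0;m[310:]=0;m[:,330:]=0
ys,xs=np.nonzero(m); c=np.array([xs.mean(),ys.mean()]); print("sticker px",c,len(xs))
# sticker = cup origin (-112) + 34mm along normal; floor height unknown -> scan z
for z in (.05,.06,.07,.08):
    P=ray(c,z,K,R,t)[:2]-O; print(z,(P@ax).round(4),(P@ay).round(4))
cv2.imwrite(f"pics/{sys.argv[1]}.png",cv2.resize(im[130:320,190:400,::-1],None,fx=3,fy=3,interpolation=cv2.INTER_CUBIC))
im,K,R,t=grab("top");cv2.imwrite(f"pics/{sys.argv[1]}t.png",cv2.resize(im[170:350,180:380,::-1],None,fx=3,fy=3,interpolation=cv2.INTER_CUBIC))
E
python3 cup.py p4
```

```text
O [0.50371458 0.06962629]
sticker px [253.51181102 273.17322835] 127
0.05 -0.0998 -0.0214
0.06 -0.1118 -0.0349
0.07 -0.1237 -0.0485
0.08 -0.1357 -0.062
```

```bash
python3 - <<'E'
import cv2,numpy as np
a=cv2.imread("pics/scene3.png").astype(int);b=cv2.imread("pics/p4.png").astype(int)
print(np.abs(a-b)[380:500,100:280].mean(), np.abs(a-b)[380:500,100:280].max())
E
```

```text
1.2747222222222223 29
```

View pics/p4t.png

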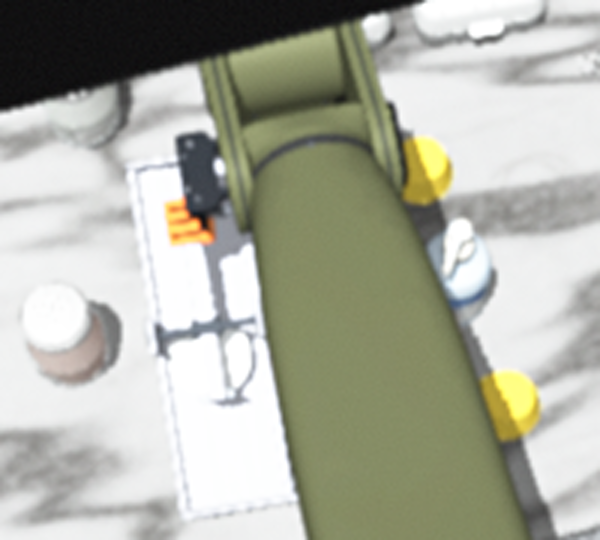

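The cup hasn't moved between the two pictures (only pixel noise), and its sticker lies at about x = −0.122, y = −0.047 in the dispenser frame, as expected at the lip. Releasing gently.

>>> {"api": "apply_moves", "payload": {
  "plan": "0 0 -0.4 0 0 0 0;0 0 -0.6 0 0 0 0;0 -0.1 -0.7 0 0 0 0;0 -0.1 -0.7 0 0 0 0;0 -0.2 -0.7 0 0 0 0;0 -0.1 -0.7 0 0 0 0;0 -0.1 -0.7 0 0 0 0;0 0 -0.8 0 0 0 0;0 0 -1.5 0 0 0 0;0 0 -2 0 0 0 0;0 0 -2 0 0 0 0;0 0 -2 0 0 0 0;0 0 0 0 0 0 0;0 0 0 0 0 0 0"
}}

```text
t: 8.07
tool_pos: [0.5673, 0.0168, 0.2579]
tcp_rot: [-90.0, -0.0, -6.7]
contact_force: [0.2, 0.2, -0.0]
finger_gap: 0.0005
```

```bash
python3 cup.py p5; python3 - <<'E'
from h import *
im,K,R,t=grab("wrist"); cv2.imwrite("pics/wrist5.png",im[:,:,::-1])
o=ctrl.observe(); print(o["t"],o["contact_force"])
E
```

```text
O [0.50371458 0.06962629]
sticker px [253.528 273.224] 125
0.05 -0.1 -0.0216
0.06 -0.1119 -0.0351
0.07 -0.1239 -0.0487
0.08 -0.1358 -0.0622
8.2167 [-0.3119166   0.22003031 -0.33537865]
```

View pics/p5.png

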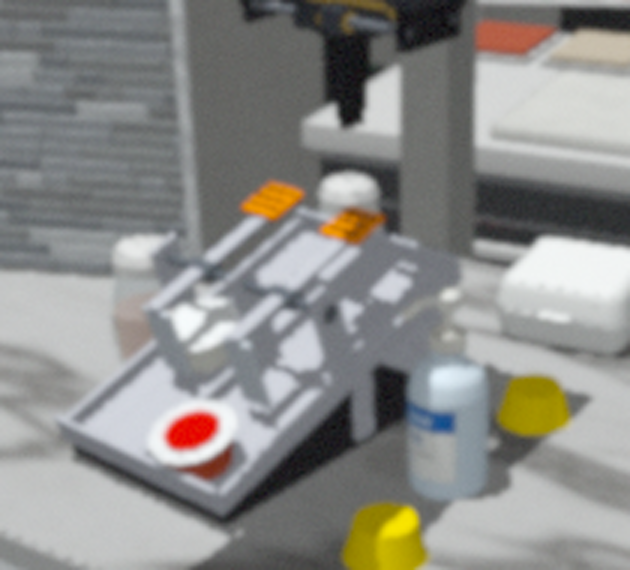

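View pics/wrist5.png

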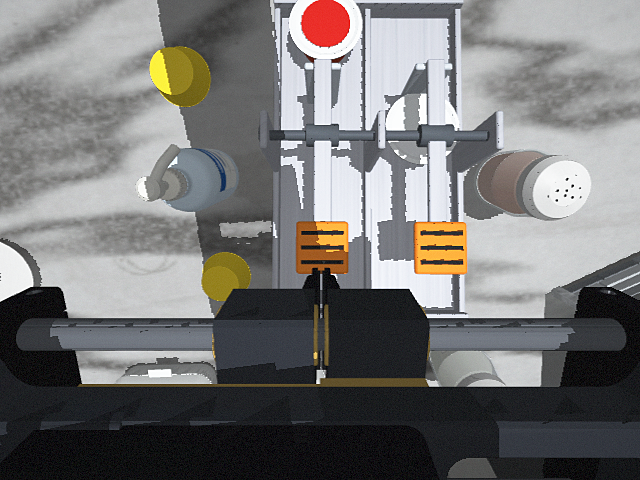

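The red cup rests at the lip (wrist view, 325,22). Both paddles are up and level with each other, the gate is closed, the white cup is still held, and nothing else has moved. The tool is free, so I'm handing in.

```bash
python3 -c "
from station import ctrl
print(ctrl.job_done())"
```

```text
the job is handed in; nothing more can be done
None
```

The red dip is dispensed. The red cup was in the right lane, so I pressed the right lane's orange paddle down to its stop with the closed fingertips, with about 15 N on the tool. I held it there for about 2.5 s, until two pictures showed the cup at rest, then let the paddle up and raised the tool clear.

- **Cup:** it rests against the front lip, and its sticker is where expected in the dispenser frame (x about -122 mm, y about -47 mm). It did not shift when the gate closed.
- **Dispenser:** the right paddle is back up and its gate is closed. The left paddle was not worked, and the white cup is still behind its own gate.
- **Surroundings:** the sanitiser, the shaker and the other things near the dispenser look unmoved. The call bell is outside the last pictures I viewed, but the arm never went near it.
- **Arm:** the tool was clear, with about zero contact force. The clock read 8.2 s at the last check.

No check failed or disagreed.

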